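Put the bench kit back into its foam cutouts

ROBOT

A 6-joint arm with a two-finger parallel gripper is mounted at the origin on the work surface. World frame = base frame: x ahead of the robot, y to its left, z up, the work surface at z = 0. Lengths are in mm, angles in rad, forces in N, time in s.
With the tool pointing down it reaches from about 325 to 1000 mm from the base axis. Payload 5.1 kg.
Tool frame: the origin (TCP) lies between the finger pads; the fingertips stand 22 mm ahead of it and the grasp point (between the pads) lies 3 mm ahead of it; z points along the fingers, y is the line along which they close (so a half turn about z gives the same grasp; the last joint's range is limited). The gripper opens to 85 mm and grips with 20 to 120 N. Pads are 22 mm wide; open, the fingers measure 114 mm over their backs; the gripper's body (76 mm by 85 mm) begins 54 mm behind the grasp point. The pads swing forward as they close: fully open they stand 13 mm farther back than shut.
Start: joints at [-1.196, 0.124, 1.65, -0, 1.367, -0.083], TCP at [287.252, -583.07, 227.922] pointing down, gripper open.
Joint ranges: [-2.61, 2.61], [-1.02, 2.33], [0.03, 2.71], [-1.35, 4.49], [0.32, 2.68], [-2.91, 2.91]. Speed limits (rad/s): [2.57, 2.57, 3.14, 3.14, 3.14, 3.14].

INTERFACE

Orientations are given as a unit quaternion [w, x, y, z].
In Python, from workcell import ctrl, optics, workorder gives the robot as it stands.
- The arm moves only by the shell command python3 -m jog 'ROWS' [FORCE]. ROWS is a JSON object of lists of equal length, an entry for each row: "offset": the shift along the world's x, y, z in m, a list of three; "angular": the turn, a rotation vector about the world's x, y, z in degrees, a list of three; "gripper": the opening, from 0 (shut) to 1 (fully open). A call has 1 to 5 rows; each row shifts and turns the commanded pose from where the row before left it; what a row does not reach is not made up. A row lasts 1/10 s, in which the tool goes at most 50 mm and 8.59 degrees, less where a joint would pass 70% of its speed; a pose out of reach is approached as far as the arm can. A call with a gripper value outside its range is refused whole. The fingers move at their own pace and stop on an object; FORCE is the grip in N (left out, the last holds). Time passes only in rows, so rows that do not move let the fingers close. It gives the time, the measured TCP pose, the force, the opening and the grip force at its end, in the units of the state.
- ctrl.state(): the state, without advancing time (a new reading comes with each control period).
- optics.get_image(name): name is "side" or "top" or "wrist"; returns a dict with "color" (400x640x3 uint8, blue, green, red), "depth" (400x640 float32, mm along the optical axis (not along the pixel's ray), 0 where there is no reading), "fx", "fy", "cx", "cy" (pixels), "view" (4x4, takes a point from world to camera coordinates); the wrist camera has in their place "hand_eye" (4x4, takes a point from camera to tool coordinates, whose origin is the TCP and whose axes are the flange's). Camera axes: x right, y down, z forward; pixel columns grow to the right and rows downward; lengths in mm; the calibration is good to about 2 mm. A picture is of the moment at which its call begins: read the wrist's pose just before it.
- workorder.job_done(): hands the job in; it is judged then, once.
The state is a dict: "time_s": time; "q": joint angles; "dq": joint speeds; "tau": joint torques, N m; "position": TCP position; "orientation": TCP orientation; "contact_force": force on the tool from outside, world axes, zero at the start; "ft_torque": the same for the moment, N m; "gripper_width": finger opening in mm; "grasp_force": force on a finger pad.
Only numpy, scipy, OpenCV 4.12 (cv2) and the standard library are available. Lean on these libraries where they do the work, as an engineer would, in place of code of your own. Each camera call takes 0.05 s, during which the arm holds its last target. There are 200 camera calls.

TASK

Put the hex key holder, the ratchet handle, the pump and the reflector away, each into the foam cutout of its own shape. Each must end upright or flat as it lies now and fully home on the floor of its cutout: the ratchet with its head in the wide end, and the reflector face down and pressed firmly all the way in, because its cutout is snug.

Things in the scene. Friction and masses are not known exactly. Their poses are not given: they have to be found in the camera images.
- hex_holder: Green plastic hex key holder: upright block 72 long (own x) x 32 wide (own y) x 36 high, five steel L keys rising in a row from its top to at most 80 above the underside, their short arms along own x. About 120 g, loose. Origin: centre of the underside; z up. Grip the block across its 32 width.
- ratchet: Chrome ratchet handle lying flat, 164 long, loose, about 300 g: grip section 18 wide (own y) x 24 high, from x = -90 to +15; a thinner neck; round head 38 in diameter, 26 high (30 with its dial), centred at x = +55. Origin: on the underside, in the grip section near the centre of mass, so the head lies on own +x. Grip it across the 18 width at the origin.
- pump: Small aluminium bicycle pump lying along own x, 164 long, 32 in diameter at the ends (26 between), black cap on its -x end, with a black plastic bracket block round its middle, 44 (x) x 30 (y) x 36 high, flat underneath. About 140 g, loose. Origin: centre of the bracket's underside. Grip the bracket across its 30 width.
- reflector: White plastic round reflector lying face down: disc 64 in diameter, 14 thick, the lowest 7 tapered to 56 in diameter, with a mounting block on its back, 26 (own x) x 16 (own y), from 14 to 44 above the underside. About 60 g, loose. Origin: centre of the underside; z up. Grip the block across its 16 width.
- foam_hex: Fixed foam module, dark with grey cutout floor, 116 (own x) x 84 x 10 high, with a rectangular cutout 88 (own x) x 48 (own y), 6 deep, for the hex key holder. Origin: underside, under the cutout's centre; cutout floor at z = 4, top at z = 10. The holder fits either way round.
- foam_ratchet: Fixed foam module, dark with grey cutout floor, 200 (own x) x 84 x 10 high; keyhole cutout 6 deep for the ratchet: slot 34 wide from x = -98 to +28, wide end 54 x 54 for the head from x = +28 to +82. Origin: underside, where the ratchet's origin belongs (module spans x = -108 to +92); cutout floor at z = 4. Ratchet's +x goes along module's +x; it does not fit the wrong way round.
- foam_pump: Fixed foam module, dark with grey cutout floor, 200 (own x) x 84 x 10 high, with a plain rectangular cutout 180 (own x) x 48 (own y), 6 deep, for the pump. Origin: underside, under the cutout's centre; cutout floor at z = 4, top at z = 10. The pump fits either way round.
- foam_reflector: Fixed foam module, dark with grey cutout floor, 116 (own x) x 84 x 16 high; round cutout 73 in diameter, 11 deep, for the reflector. Four springy foam lips in it leave 62 between them: press the 64 disc down past them with some 5 to 15 N until it rests on the floor, 3 proud of the foam, any yaw. Origin: underside, under the cutout's centre; cutout floor at z = 5, top at z = 16.
Mind the look-alikes: they are no part of the job. What is shaped like the reflector but brown is not meant.

How it is judged (in metres and radians):
At the end, for the whole second after the job is handed in: Each of the four lies in its own cutout, released and at rest: its origin within 15 mm (reflector 6 mm) sideways of the module's origin and within 2 mm (holder and reflector 2.5 mm) of resting on the cutout's floor, and level to 0.03 rad (holder and reflector 0.06 rad) (horizontal distance between hex_holder and foam_hex below 0.015 m and z of hex_holder in the frame of foam_hex between 0 and 0.0065 m and angle between each of hex_holder, reflector's own z axis and vertical below 0.06 rad and linear speed of each of hex_holder, ratchet, pump, reflector below 0.02 m/s and contact force between each of hex_holder, ratchet, pump, reflector and the fingers below 0.05 N and horizontal distance between ratchet and foam_ratchet below 0.015 m and z of ratchet in the frame of foam_ratchet between 0 and 0.006 m and angle between each of ratchet, pump's own z axis and vertical below 0.03 rad and horizontal distance between pump and foam_pump below 0.015 m and z of pump in the frame of foam_pump between 0 and 0.006 m and horizontal distance between reflector and foam_reflector below 0.006 m and z of reflector in the frame of foam_reflector between 0 and 0.0075 m); the robot touches nothing.
It also fails if it takes over 112 s, if anything falls off the work surface, if the arm or the gripper's body presses on something with over 40 N, if the wrist force passes 120 N, or if a joint passes its speed limit or range.

## Working session

There is one attempt and no reset: what is moved stays moved. The work goes in short steps, Python scripts to look and compute and a shell command to move; the robot and the scene stay as the last step left them, time stands still between calls to the robot, and variables do not carry over. Pictures are saved under pics/ and viewed, at most 17 in all, crops included, and the job is handed in when it is done.

```bash
ls; mkdir -p pics
python3 - <<'E'
from workcell import ctrl, optics
import cv2,pickle
print(ctrl.state())
for n in ("top","side"):
    d=optics.get_image(n); pickle.dump(d,open(f"pics/{n}0.pkl","wb")); cv2.imwrite(f"pics/{n}0.png",d["color"]); print(d["view"],d["fx"],d["cx"],d["cy"])
E
```

```text
pics
{'time_s': 0.0, 'q': array([-1.19557699e+00,  1.24493796e-01,  1.65172821e+00,  2.83233055e-05,
        1.36749473e+00, -8.26216567e-02]), 'dq': array([ 0.00034507, -0.00073577, -0.00145552, -0.00015088, -0.0012179 ,
       -0.00148133]), 'tau': array([ 1.01950453e-03, -4.23609817e+01, -3.65455270e+01, -6.00287035e-05,
        6.91868394e-03, -4.14621877e-05]), 'position': array([ 287.04102191, -582.47388411,  226.62830453]), 'orientation': array([-1.05272104e-03,  9.73912033e-01,  2.26923386e-01, -1.41103457e-04]), 'contact_force': array([-0.17348882, -0.10071303, -0.43220352]), 'ft_torque': array([-0.00532194,  0.00244369,  0.01659593]), 'grasp_force': 0.0, 'gripper_width': 85.25742741261219}
[[ 1.20094736e-02 -9.99887592e-01  8.97637819e-03  3.76112571e+00]
 [-9.88083567e-01 -1.32443574e-02 -1.53347487e-01  4.74998729e+02]
 [ 1.53449136e-01 -7.02778917e-03 -9.88131556e-01  9.37782458e+02]
 [ 0.00000000e+00  0.00000000e+00  0.00000000e+00  1.00000000e+00]] 387.204237598222 318.30641234414674 196.36458048160893
[[-9.57629746e-01 -2.87892944e-01  7.93236262e-03  4.74307307e+02]
 [-2.06828325e-01  6.68292679e-01 -7.14567659e-01  1.36017306e+02]
 [ 2.00417847e-01 -6.85931883e-01 -6.99521363e-01  8.89066074e+02]
 [ 0.00000000e+00  0.00000000e+00  0.00000000e+00  1.00000000e+00]] 427.69617037129143 321.07982796369737 200.06358750178188
```

View pics/top0.png

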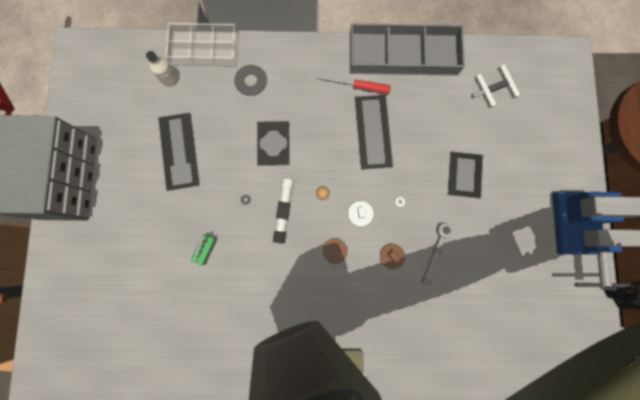

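View pics/side0.png

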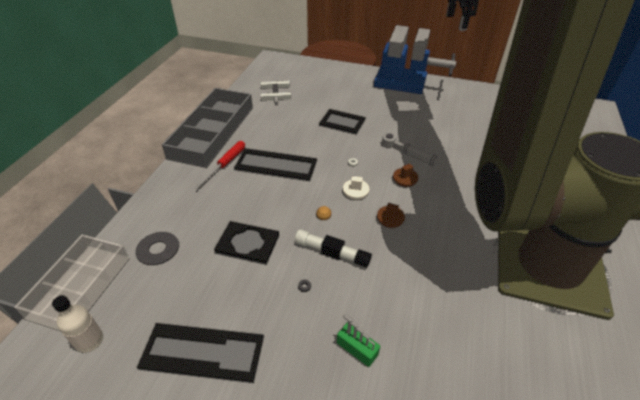

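Candidates in the top picture:
- **Reflector:** the white disc at (361,213). The brown look-alikes at (335,250) and (392,255) and the white ring at (400,202) are out.
- **Ratchet:** the chrome handle at (437,255), with its head at (444,230). The screwdriver at (370,86) is not it.
- **Pump:** the black and white cylinder at (283,210). The bottle at (160,65) is not it.
- **Holder:** the green block at (203,249), the only one.
- **Modules:** ratchet at (179,151), reflector at (273,143), pump at (374,132), hex at (465,175). The trays at (200,45) and (406,48) are not foam.

Next I measure from the top camera and check with one close crop.

```bash
cat > h.py <<'E'
import numpy as np, cv2, pickle
from workcell import ctrl, optics
from scipy.spatial.transform import Rotation as R
def grab(n):
    s=ctrl.state(); d=optics.get_image(n)
    if n=="wrist":
        T=np.eye(4); q=s["orientation"]; T[:3,:3]=R.from_quat([q[1],q[2],q[3],q[0]]).as_matrix(); T[:3,3]=s["position"]
        d["c2w"]=T@d["hand_eye"]
    else: d["c2w"]=np.linalg.inv(d["view"])
    return d
def world(d):   # HxWx3 world points from depth
    v,u=np.mgrid[:400,:640]; z=d["depth"]
    p=np.stack([(u-d["cx"])/d["fx"]*z,(v-d["cy"])/d["fy"]*z,z],-1)
    return p@d["c2w"][:3,:3].T+d["c2w"][:3,3]
def plane(d,uv,h): # pixel -> world on z=h
    uv=np.atleast_2d(uv).astype(float)
    r=np.c_[(uv[:,0]-d["cx"])/d["fx"],(uv[:,1]-d["cy"])/d["fy"],np.ones(len(uv))]@d["c2w"][:3,:3].T
    o=d["c2w"][:3,3]; return (o+r*((h-o[2])/r[:,2])[:,None])[:,:2]
def rect(mask,d,h,box=None): # minAreaRect of largest blob within box(u0,v0,u1,v1), on plane h
    m=np.zeros_like(mask,np.uint8)
    if box is None: m=mask.astype(np.uint8)
    else: u0,v0,u1,v1=box; m[v0:v1,u0:u1]=mask[v0:v1,u0:u1]
    n,l,st,_=cv2.connectedComponentsWithStats(m)
    if n<2: return None
    k=1+np.argmax(st[1:,4]); c=max(cv2.findContours((l==k).astype(np.uint8),0,1)[0],key=cv2.contourArea)[:,0]
    w=plane(d,c,h).astype(np.float32); (cx,cy),(a,b),t=cv2.minAreaRect(w)
    if a<b: a,b,t=b,a,t+90
    return [round(x,1) for x in (cx,cy,a,b,(t+90)%180-90)], (l==k)
E
python3 - <<'E'
from h import *
d=pickle.load(open("pics/top0.pkl","rb")); d["c2w"]=np.linalg.inv(d["view"])
w=world(d); hsv=cv2.cvtColor(d["color"],cv2.COLOR_BGR2HSV); z=w[...,2]; print("table z",np.median(z[280:300,150:250]))
V=hsv[...,2]; S=hsv[...,1]
for n,b in dict(fr=(150,105,210,197),frf=(248,113,299,172),fp=(345,88,400,176),fh=(440,145,490,205)).items():
    print(n,rect(V<75,d,10 if n!="frf" else 16,b)[0])
print("holder",rect((S>100),d,18,(185,225,225,272))[0])
for n,b,t in (("pump",(265,172,300,250),12),("refl",(340,195,380,235),6),("ratchet",(415,215,460,295),10)):
    print(n,rect(z>t,d,15,b)[0])
im=cv2.resize(d["color"][85:300,140:500],None,fx=2.2,fy=2.2,interpolation=cv2.INTER_CUBIC); cv2.imwrite("pics/crop1.png",im)
E
```

```text
table z 0.15662801660107561
fr [595.6, 379.0, 193.8, 79.7, 10.3]
frf [583.2, 129.3, 73.6, 37.6, -89.2]
fp [658.4, -133.5, 195.1, 76.8, 4.5]
fh [542.9, -373.5, 110.8, 80.4, -5.7]
holder [338.2, 291.7, 68.1, 16.1, -21.7]
pump [440.8, 98.9, 166.2, 34.2, -6.1]
refl [436.8, -97.6, 61.7, 61.7, 0.7]
ratchet [335.7, -294.3, 164.4, 39.8, -18.2]
```

View pics/crop1.png

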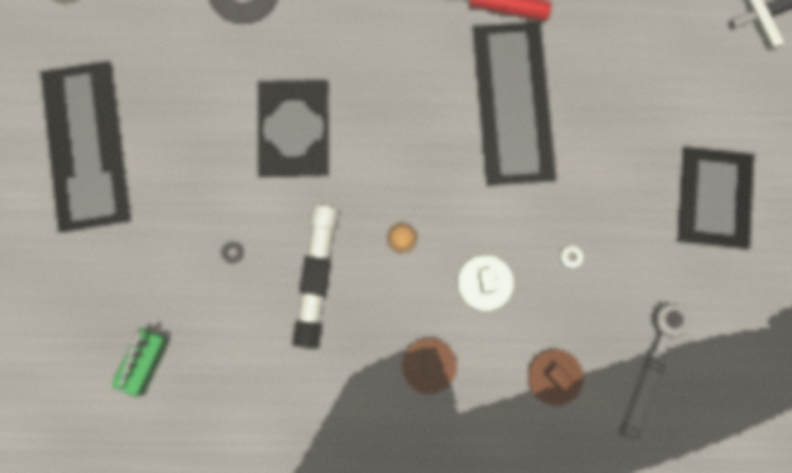

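The close crop confirms the choices: white reflector at (486,283), brown discs at (430,365) and (555,377), ratchet head at (668,318), and the wide end of the ratchet foam at (90,195), on the robot's side. I move over the ratchet and refine with the wrist camera.

```bash
python3 -m jog '{"offset":[[0.01,0.048,0],[0.01,0.048,0],[0.01,0.048,0],[0.01,0.048,0],[0.01,0.048,0]],"angular":[[0,0,-7.4],[0,0,-7.4],[0,0,-7.4],[0,0,-7.4],[0,0,-7.4]],"gripper":[1,1,1,1,1]}' 
python3 -m jog '{"offset":[[0.006,0.045,0],[0,0,0],[0,0,0]],"angular":[[0,0,-7.4],[0,0,0],[0,0,0]],"gripper":[1,1,1]}'
python3 - <<'E'
from h import *
s=ctrl.state(); print(s["position"],s["orientation"],s["q"])
d=grab("wrist"); print(d["hand_eye"],d["fx"]); cv2.imwrite("pics/w1.png",d["color"]); pickle.dump(d,open("pics/w1.pkl","wb"))
w=world(d); print("table",np.percentile(w[...,2][d["depth"]>0],[5,25,50,75]))
m=(w[...,2]>8)&(w[...,2]<60)&(d["depth"]>0)
r,k=rect(m,d,15); print(r);
E
```

```text
time_s: 0.6
position: [337.1, -341.0, 227.3]
orientation: [-0.0, 0.995, -0.097, -0.0]
contact_force: [0.6, -0.3, 0.6]
gripper_width: 85.1
grasp_force: 0.0
time_s: 0.9
position: [343.3, -297.4, 227.8]
orientation: [0.0, 0.988, -0.157, 0.0]
contact_force: [1.0, -0.5, -0.6]
gripper_width: 85.1
grasp_force: 0.0
[ 343.34774303 -297.36195782  227.80391972] [ 3.05257050e-04  9.87670195e-01 -1.56548669e-01  8.29674314e-05] [-8.31798344e-01 -3.29565919e-01  2.06874604e+00 -3.78529193e-04
  1.40190163e+00  1.05345205e+00]
[[-2.42896022e-04 -9.52863336e-01 -3.03399744e-01  7.82657229e+01]
 [ 9.99999877e-01 -1.00520423e-04 -4.84884280e-04 -4.47247300e-02]
 [ 4.31530582e-04 -3.03399825e-01  9.52863243e-01 -1.46096074e+02]
 [ 0.00000000e+00  0.00000000e+00  0.00000000e+00  1.00000000e+00]] 316.9125963173912
table [-1.14682672 -0.33650723  0.31360207  1.64721667]
[382.4, -621.3, 87.6, 56.3, -1.1]
```

View pics/w1.png

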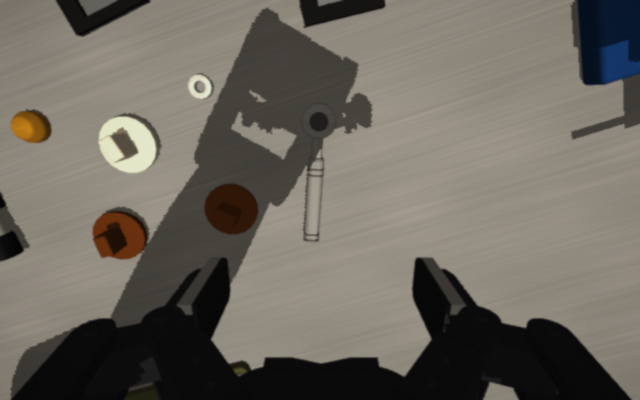

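The wrist view shows the ratchet (head 318,121, tail 312,240) clear of its neighbours. I measure it from depth, along with what else is in view: the reflector at (127,144).

```bash
cat >> h.py <<'E'
def cloud(d,box,zlo,zhi): # minAreaRect of world xy points in height band
    u0,v0,u1,v1=box; w=world(d)[v0:v1,u0:u1]; ok=(d["depth"][v0:v1,u0:u1]>0)&(w[...,2]>zlo)&(w[...,2]<zhi)
    n,l,st,_=cv2.connectedComponentsWithStats(ok.astype(np.uint8)); k=1+np.argmax(st[1:,4]); p=w[l==k]
    (cx,cy),(a,b),t=cv2.minAreaRect(p[:,:2].astype(np.float32))
    if a<b: a,b,t=b,a,t+90
    return [round(float(x),1) for x in (cx,cy,a,b,(t+90)%180-90,len(p),p[:,2].max())],p
E
python3 - <<'E'
from h import *
d=pickle.load(open("pics/w1.pkl","rb"))
r,p=cloud(d,(285,90,340,255),8,60); print("all",r)
for box in ((295,160,335,250),(295,185,335,242)): 
    r,p=cloud(d,box,14,60); print("grip",r)
r,p=cloud(d,(295,95,345,140),14,60); print("head",r)
r,p=cloud(d,(80,100,180,190),6,22); print("refl disc",r, p[:,:2].mean(0))
r,p=cloud(d,(80,100,180,190),36,60); print("refl block",r)
E
```

```text
all [337.7, -292.1, 162.0, 36.6, -18.2, 2490.0, 32.0]
grip [310.8, -276.7, 101.5, 18.5, -21.9, 1267.0, 26.4]
grip [298.0, -271.4, 72.3, 18.5, -21.7, 864.0, 25.9]
head [397.2, -311.6, 37.1, 36.8, -65.6, 994.0, 32.0]
refl disc [438.4, -98.0, 63.5, 63.2, -71.9, 1953.0, 22.0] [ 438.54900175 -104.74309228]
refl block [438.3, -98.2, 26.2, 17.0, 9.6, 485.0, 46.3]
```

```bash
python3 -m jog '{"offset":[[0.0027,0.007,-0.03],[0,0,-0.05],[0,0,-0.05],[0,0,-0.045],[0,0,-0.024]],"angular":[[0,0,-3.7],[0,0,0],[0,0,0],[0,0,0],[0,0,0]],"gripper":[1,1,1,1,1]}' 60
python3 -m jog '{"offset":[[0,0,0],[0,0,0],[0,0,0],[0,0,0],[0,0,0]],"angular":[[0,0,0],[0,0,0],[0,0,0],[0,0,0],[0,0,0]],"gripper":[1,0,0,0,0]}' 60
python3 -m jog '{"offset":[[0,0,0],[0,0,0],[0,0,0],[0,0,0],[0,0,0]],"angular":[[0,0,0],[0,0,0],[0,0,0],[0,0,0],[0,0,0]],"gripper":[0,0,0,0,0]}' 60
```

```text
time_s: 1.45
position: [343.4, -290.2, 24.4]
orientation: [-0.002, 0.982, -0.19, -0.003]
contact_force: [-0.3, 0.5, -0.0]
gripper_width: 85.5
grasp_force: 0.0
time_s: 1.95
position: [346.8, -292.1, 30.6]
orientation: [0.001, 0.982, -0.19, 0.001]
contact_force: [0.0, 0.2, -0.8]
gripper_width: 27.8
grasp_force: 0.0
time_s: 2.45
position: [345.9, -291.0, 28.9]
orientation: [-0.0, 0.982, -0.19, -0.0]
contact_force: [0.3, -0.4, 0.1]
gripper_width: 0.1
grasp_force: 0.0
```

The fingers shut on nothing, so I look.

Run:
```python
from h import *
d=grab("wrist"); s=grab("side"); pickle.dump((d,s),open("pics/w2.pkl","wb"))
im=np.hstack([cv2.resize(d["color"],(400,250)),cv2.resize(s["color"][60:260,300:620],(400,250))]); cv2.imwrite("pics/w2.png",im)
```

```text
(no output)
```

View pics/w2.png

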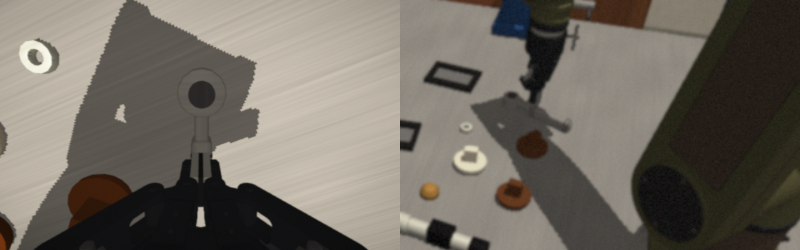

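Run:
```python
from h import *
d,s=pickle.load(open("pics/w2.pkl","rb"))
st=ctrl.state(); print(st["gripper_width"],st["grasp_force"],st["position"])
cv2.imwrite("pics/w3.png",cv2.resize(d["color"][120:400,200:440],(720,600*280//280*1),interpolation=cv2.INTER_CUBIC))
w=world(d)
for v in (230,250,270,300,330,350): print(v,[(u,int(w[v,u,2])) for u in range(280,365,7)])
```

```text
-0.14437062795312736 0.0 [ 345.90847833 -291.02086137   28.84977655]
230 [(280, 0), (287, -1), (294, 0), (301, 0), (308, 21), (315, 22), (322, 23), (329, 22), (336, 20), (343, 0), (350, 0), (357, 0), (364, 0)]
250 [(280, 0), (287, 0), (294, 0), (301, 0), (308, 42), (315, 42), (322, 43), (329, 42), (336, 24), (343, 0), (350, 0), (357, 0), (364, 0)]
270 [(280, -1), (287, 0), (294, 53), (301, 53), (308, 60), (315, 60), (322, 59), (329, 59), (336, 59), (343, 53), (350, 53), (357, 0), (364, 0)]
300 [(280, 82), (287, 82), (294, 82), (301, 82), (308, 81), (315, 77), (322, 70), (329, 82), (336, 81), (343, 81), (350, 82), (357, 82), (364, 76)]
330 [(280, 102), (287, 101), (294, 102), (301, 102), (308, 97), (315, 79), (322, 70), (329, 80), (336, 102), (343, 103), (350, 102), (357, 102), (364, 101)]
350 [(280, 111), (287, 109), (294, 109), (301, 109), (308, 98), (315, 23), (322, 24), (329, 83), (336, 102), (343, 109), (350, 109), (357, 110), (364, 110)]
```

View pics/w3.png

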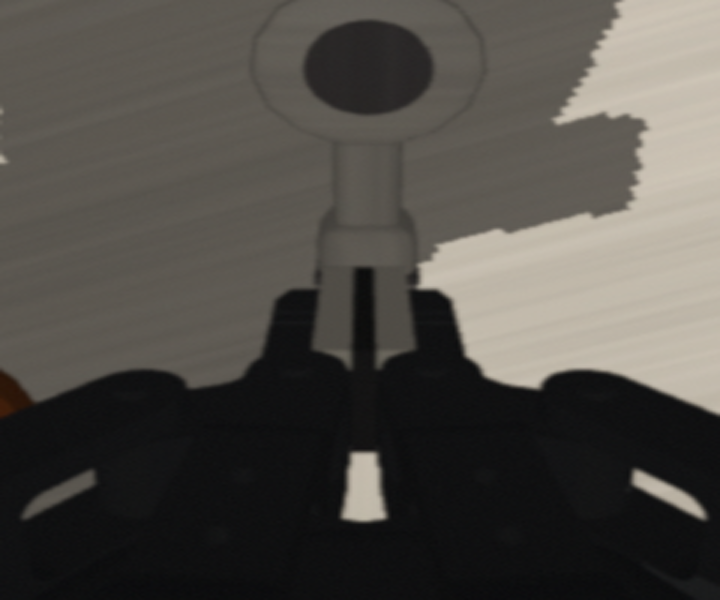

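Run:
```python
from h import *
d,s=pickle.load(open("pics/w2.pkl","rb"))
w=world(d)
for u in (313,322,331,303): print(u,[(v,*w[v,u].astype(int)) for v in range(236,276,3)])
```

```text
313 [(236, np.int64(357), np.int64(-290), np.int64(24)), (239, np.int64(355), np.int64(-290), np.int64(23)), (242, np.int64(353), np.int64(-289), np.int64(23)), (245, np.int64(358), np.int64(-291), np.int64(38)), (248, np.int64(358), np.int64(-291), np.int64(40)), (251, np.int64(358), np.int64(-291), np.int64(44)), (254, np.int64(358), np.int64(-292), np.int64(47)), (257, np.int64(357), np.int64(-291), np.int64(48)), (260, np.int64(357), np.int64(-292), np.int64(51)), (263, np.int64(358), np.int64(-292), np.int64(55)), (266, np.int64(357), np.int64(-292), np.int64(56)), (269, np.int64(358), np.int64(-292), np.int64(59)), (272, np.int64(358), np.int64(-292), np.int64(62)), (275, np.int64(357), np.int64(-292), np.int64(63))]
322 [(236, np.int64(355), np.int64(-295), np.int64(24)), (239, np.int64(353), np.int64(-294), np.int64(23)), (242, np.int64(352), np.int64(-294), np.int64(24)), (245, np.int64(356), np.int64(-295), np.int64(36)), (248, np.int64(356), np.int64(-295), np.int64(40)), (251, np.int64(356), np.int64(-295), np.int64(42)), (254, np.int64(356), np.int64(-295), np.int64(45))
[... 1124 characters left out ...]
 np.int64(-280), np.int64(0)), (239, np.int64(347), np.int64(-279), np.int64(0)), (242, np.int64(345), np.int64(-279), np.int64(0)), (245, np.int64(344), np.int64(-278), np.int64(0)), (248, np.int64(341), np.int64(-277), np.int64(0)), (251, np.int64(340), np.int64(-276), np.int64(0)), (254, np.int64(338), np.int64(-276), np.int64(0)), (257, np.int64(356), np.int64(-285), np.int64(41)), (260, np.int64(356), np.int64(-286), np.int64(45)), (263, np.int64(356), np.int64(-286), np.int64(48)), (266, np.int64(355), np.int64(-286), np.int64(48)), (269, np.int64(356), np.int64(-286), np.int64(52)), (272, np.int64(355), np.int64(-286), np.int64(54)), (275, np.int64(355), np.int64(-286), np.int64(57))]
```

Wrist depth puts the shut fingertips at z≈35, while the TCP reads 29. So they stand behind the TCP, not 22 ahead of it. I check this by gently touching the handle's top (24 high).

```bash
python3 -m jog '{"offset":[[0,0,-0.007],[0,0,0],[0,0,0]],"angular":[[0,0,0],[0,0,0],[0,0,0]],"gripper":[0,0,0]}' 60 | grep -E "posi|contact"
for i in 1; do 
python3 -m jog '{"offset":[[0,0,-0.001],[0,0,0]],"angular":[[0,0,0],[0,0,0]],"gripper":[0,0]}' | grep -E "posi|contact"
python3 -m jog '{"offset":[[0,0,-0.001],[0,0,0]],"angular":[[0,0,0],[0,0,0]],"gripper":[0,0]}' | grep -E "posi|contact"
python3 -m jog '{"offset":[[0,0,-0.001],[0,0,0]],"angular":[[0,0,0],[0,0,0]],"gripper":[0,0]}' | grep -E "posi|contact"
done
python3 - <<'E'
from h import *
d=grab("wrist"); w=world(d)
for u in (315,322,330): print(u,[(v,int(w[v,u,2])) for v in range(232,262,2)])
E
```

```text
position: [345.6, -290.7, 21.4]
contact_force: [-0.3, -0.6, 0.7]
position: [346.0, -291.1, 20.9]
contact_force: [-0.6, -1.0, 0.0]
position: [346.0, -291.2, 20.6]
contact_force: [-1.6, 1.6, 5.2]
position: [346.1, -291.2, 20.6]
contact_force: [-4.7, 4.9, 13.4]
315 [(232, 19), (234, 20), (236, 24), (238, 23), (240, 22), (242, 22), (244, 22), (246, 29), (248, 31), (250, 34), (252, 36), (254, 38), (256, 38), (258, 42), (260, 43)]
322 [(232, 19), (234, 21), (236, 23), (238, 21), (240, 23), (242, 23), (244, 23), (246, 29), (248, 31), (250, 33), (252, 36), (254, 38), (256, 39), (258, 41), (260, 43)]
330 [(232, 19), (234, 19), (236, 22), (238, 23), (240, 23), (242, 23), (244, 23), (246, 29), (248, 31), (250, 33), (252, 35), (254, 38), (256, 39), (258, 42), (260, 43)]
```

Contact came at TCP z≈20.5, so the shut tips are at TCP + 3.4 mm. All grasp heights move down by about 25 mm. I regrasp the ratchet with TCP z=4.

```bash
python3 -m jog '{"offset":[[0,0,0.01],[0,0,0],[0,0,0],[0,0,0],[0,0,0]],"angular":[[0,0,0],[0,0,0],[0,0,0],[0,0,0],[0,0,0]],"gripper":[1,1,1,1,1]}' 60
python3 -m jog '{"offset":[[0,0,0],[0,0,-0.013],[0,0,-0.012],[0,0,0],[0,0,0]],"angular":[[0,0,0],[0,0,0],[0,0,0],[0,0,0],[0,0,0]],"gripper":[1,1,1,1,0]}' 60
python3 -m jog '{"offset":[[0,0,0],[0,0,0],[0,0,0],[0,0,0],[0,0,0]],"angular":[[0,0,0],[0,0,0],[0,0,0],[0,0,0],[0,0,0]],"gripper":[0,0,0,0,0]}' 60
python3 -m jog '{"offset":[[0,0,0],[0,0,0],[0,0,0],[0,0,0],[0,0,0]],"angular":[[0,0,0],[0,0,0],[0,0,0],[0,0,0],[0,0,0]],"gripper":[0,0,0,0,0]}' 60
```

```text
time_s: 4.0
position: [345.7, -290.8, 28.5]
orientation: [-0.0, 0.982, -0.19, -0.0]
contact_force: [-0.1, -0.1, 0.3]
gripper_width: 72.3
grasp_force: 0.0
time_s: 4.5
position: [345.4, -290.4, 2.8]
orientation: [-0.001, 0.982, -0.19, -0.001]
contact_force: [-0.5, 0.4, -0.2]
gripper_width: 73.4
grasp_force: 0.0
time_s: 5.0
position: [346.3, -291.5, 4.5]
orientation: [0.0, 0.982, -0.19, 0.0]
contact_force: [-0.7, 0.3, 2.1]
gripper_width: 16.5
grasp_force: 61.4
time_s: 5.5
position: [346.3, -291.5, 4.5]
orientation: [0.0, 0.982, -0.19, 0.0]
contact_force: [-0.9, 0.0, 5.7]
gripper_width: 16.6
grasp_force: 61.6
```

```bash
python3 -m jog '{"offset":[[0,0,0.01],[0,0,0.03],[0,0,0.04],[0,0,0.04],[0,0,0.026]],"angular":[[0,0,0],[0,0,0],[0,0,0],[0,0,8.4],[0,0,8.4]],"gripper":[0,0,0,0,0]}' 60
python3 -m jog '{"offset":[[0.016,0.045,0],[0.016,0.045,0],[0.016,0.045,0],[0.016,0.045,0],[0.016,0.045,0]],"angular":[[0,0,8.4],[0,0,8.4],[0,0,8.4],[0,0,8.4],[0,0,8.4]],"gripper":[0,0,0,0,0]}' | grep -E "pos|ori|wid"
python3 -m jog '{"offset":[[0.016,0.045,0],[0.016,0.045,0],[0.016,0.045,0],[0.016,0.045,0],[0.016,0.045,0]],"angular":[[0,0,8.4],[0,0,8.4],[0,0,8.4],[0,0,8.4],[0,0,8.4]],"gripper":[0,0,0,0,0]}' | grep -E "pos|ori|wid"
python3 -m jog '{"offset":[[0.016,0.044,0],[0.016,0.044,0],[0.016,0.044,0],[0.016,0.044,0],[0.018,0.043,0]],"angular":[[0,0,8.4],[0,0,8.4],[0,0,8.4],[0,0,8.4],[0,0,8.4]],"gripper":[0,0,0,0,0]}' | grep -E "pos|ori|wid"
python3 -m jog '{"offset":[[0,0,0],[0,0,0],[0,0,0],[0,0,0],[0,0,0]],"angular":[[0,0,8.4],[0,0,8.4],[0,0,8.4],[0,0,8.4],[0,0,8.4]],"gripper":[0,0,0,0,0]}' | grep -E "pos|ori|wid"
python3 -m jog '{"offset":[[0,0,0],[0,0,0],[0,0,0],[0,0,0],[0,0,0]],"angular":[[0,0,8.4],[0,0,8.4],[0,0,8.4],[0,0,2.2],[0,0,0]],"gripper":[0,0,0,0,0]}' 60
python3 - <<'E'
from h import *
d=grab("wrist"); pickle.dump(d,open("pics/w4.pkl","wb")); cv2.imwrite("pics/w4.png",d["color"])
E
```

```text
time_s: 6.0
position: [346.1, -291.0, 152.3]
orientation: [0.001, 0.999, -0.041, 0.001]
contact_force: [0.5, -0.1, -3.1]
gripper_width: 16.4
grasp_force: 60.6
position: [425.1, -63.9, 149.1]
orientation: [-0.001, 0.948, 0.319, -0.001]
gripper_width: 16.4
position: [505.0, 160.9, 148.8]
orientation: [-0.001, 0.77, 0.638, -0.001]
gripper_width: 16.5
position: [586.9, 379.5, 148.2]
orientation: [-0.001, 0.49, 0.872, -0.001]
gripper_width: 16.0
position: [586.6, 377.5, 148.1]
orientation: [-0.002, 0.145, 0.989, -0.001]
gripper_width: 16.5
time_s: 8.5
position: [586.8, 377.5, 148.3]
orientation: [-0.001, -0.09, 0.996, -0.001]
contact_force: [0.7, -0.9, -2.5]
gripper_width: 16.4
grasp_force: 60.7
```

View pics/w4.png

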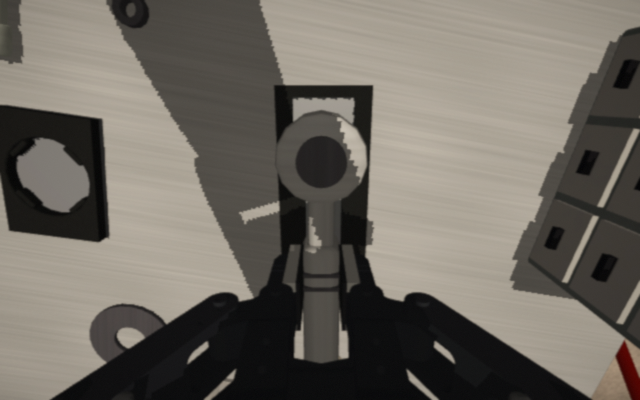

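The foam (corners 275,86 and 372,86) lies under the ratchet with its wide end toward the head, as wanted. I measure its edges, and the reflector foam in view at (55,175).

Run:
```python
from h import *
d=pickle.load(open("pics/w4.pkl","rb")); g=d["color"].max(2).astype(int)
L=[];Rr=[]
for v in range(92,116,2):
    row=np.where(g[v,255:395]<55)[0]+255; L.append((row.min(),v)); Rr.append((row.max()+1,v))
for v in range(150,236,6):
    row=np.where(g[v,262:300]<42)[0]+262
    if len(row): L.append((row.min(),v))
T=[]
for u in range(280,370,6):
    col=np.where(g[70:100,u]<45)[0]+70; T.append((u,col.min()))
print(L,Rr,T)
for n,e in (("L",L),("R",Rr),("T",T)):
    p=plane(d,e,10); c=p.mean(0); vx,vy,x0,y0=cv2.fitLine(p.astype(np.float32),cv2.DIST_HUBER,0,.01,.01).ravel(); print(n,c,np.degrees(np.arctan2(vy,vx)))
w=world(d); c=plane(d,[(321,160)],150); print(c)
r,p=cloud(d,(275,100,370,210),140,190); print("head",r)
m=(g<60); r,_=rect(m,d,16,(0,90,112,250)); print("frefl outer",r)
```

```text
[(np.int64(274), 92), (np.int64(274), 94), (np.int64(274), 96), (np.int64(274), 98), (np.int64(274), 100), (np.int64(275), 102), (np.int64(275), 104), (np.int64(275), 106), (np.int64(275), 108), (np.int64(275), 110), (np.int64(275), 112), (np.int64(275), 114), (np.int64(298), 156), (np.int64(297), 162), (np.int64(297), 168), (np.int64(279), 180), (np.int64(279), 186), (np.int64(279), 192), (np.int64(279), 198), (np.int64(281), 204), (np.int64(281), 210), (np.int64(280), 216), (np.int64(280), 222), (np.int64(281), 228), (np.int64(281), 234)] [(np.int64(372), 92), (np.int64(372), 94), (np.int64(372), 96), (np.int64(372), 98), (np.int64(372), 100), (np.int64(371), 102), (np.int64(371), 104), (np.int64(371), 106), (np.int64(371), 108), (np.int64(371), 110), (np.int64(371), 112), (np.int64(371), 114)] [(280, np.int64(85)), (286, np.int64(86)), (292, np.int64(86)), (298, np.int64(86)), (304, np.int64(86)), (310, np.int64(86)), (316, np.int64(86)), (322, np.int64(86)), (328, np.int64(86)), (334, np.int64(86)), (340, np.int64(86)), (346, np.int64(86)), (352, np.int64(86)), (358, np.int64(86)), (364, np.int64(86))]
L [564.12701647 335.35770325] 10.875451
R [506.38468098 406.78352771] 9.411318
T [500.35786624 362.51798128] -79.69465
[[537.34669917 368.40888254]]
head [535.4, 366.8, 40.3, 37.4, -27.7, 6857.0, 175.9]
frefl outer [620.6, 137.3, 117.1, 93.1, 1.8]
```

```bash
python3 -m jog '{"offset":[[0.002,0.0027,-0.04],[0,0,-0.05],[0,0,-0.035],[0,0,0],[0,0,0]],"angular":[[0,0,0],[0,0,0],[0,0,0],[0,0,0],[0,0,0]],"gripper":[0,0,0,0,0]}' 60 | grep -E "posi|contact"
python3 -m jog '{"offset":[[0,0,-0.007],[0,0,-0.005],[0,0,-0.003],[0,0,-0.001],[0,0,0]],"angular":[[0,0,0],[0,0,0],[0,0,0],[0,0,0],[0,0,0]],"gripper":[0,0,0,0,0]}' 60| grep -E "posi|contact"
python3 -m jog '{"offset":[[0,0,-0.0005],[0,0,0],[0,0,0]],"angular":[[0,0,0],[0,0,0],[0,0,0]],"gripper":[0,0,0]}' 60| grep -E "posi|contact"
```

```text
position: [589.4, 380.4, 24.3]
contact_force: [0.3, 0.3, -2.7]
position: [590.0, 380.6, 9.1]
contact_force: [-0.8, 0.4, -3.4]
position: [590.1, 380.7, 8.6]
contact_force: [0.5, -0.1, -4.2]
```

```bash
python3 -m jog '{"offset":[[0,0,-0.0005],[0,0,0],[0,0,0],[0,0,0],[0,0,0]],"angular":[[0,0,0],[0,0,0],[0,0,0],[0,0,0],[0,0,0]],"gripper":[0,0,0.6,0.6,0.6]}' 60| grep -E "posi|contact|wid"
python3 -m jog '{"offset":[[0,0,0],[0,0,0.04],[0,0,0.05],[0,0,0.05],[0,0,0]],"angular":[[0,0,0],[0,0,0],[0,0,0],[0,0,0],[0,0,0]],"gripper":[0.6,1,1,1,1]}' 60
python3 - <<'E'
from h import *
d=grab("wrist"); pickle.dump(d,open("pics/w5.pkl","wb")); cv2.imwrite("pics/w5.png",d["color"])
E
```

```text
position: [590.4, 380.9, 8.4]
contact_force: [-0.8, 0.1, -0.8]
gripper_width: 51.0
time_s: 10.85
position: [594.8, 383.3, 159.2]
orientation: [0.008, -0.09, 0.996, 0.003]
contact_force: [0.4, -0.3, 1.4]
gripper_width: 85.6
grasp_force: 0.0
```

View pics/w5.png

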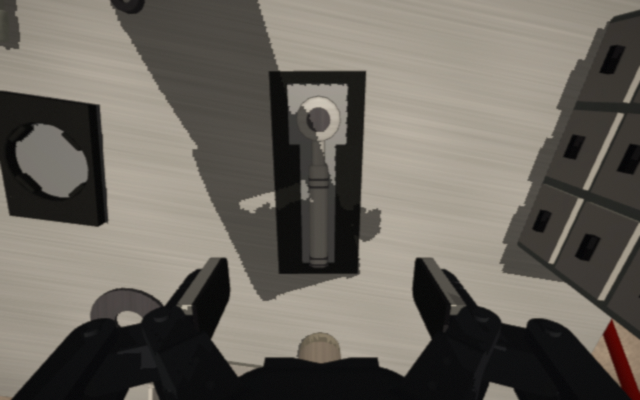

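The ratchet is centred in its cutout with its head (318,119) in the wide end. Next is the holder.

```bash
python3 -m jog '{"offset":[[-0.042,-0.015,0.01],[-0.042,-0.015,0.01],[-0.042,-0.015,0.01],[-0.042,-0.015,0.01],[-0.042,-0.015,0.012]],"angular":[[0,0,-5.4],[0,0,-5.4],[0,0,-5.4],[0,0,-5.4],[0,0,-5.4]],"gripper":[1,1,1,1,1]}' | grep pos
python3 -m jog '{"offset":[[-0.042,-0.015,0],[0,0,0],[0,0,0]],"angular":[[0,0,-5.4],[0,0,0],[0,0,0]],"gripper":[1,1,1]}'
python3 - <<'E'
from h import *
d=grab("wrist"); pickle.dump(d,open("pics/w6.pkl","wb")); cv2.imwrite("pics/w6.png",d["color"])
hsv=cv2.cvtColor(d["color"],cv2.COLOR_BGR2HSV); m=(hsv[...,1]>90)&(hsv[...,0]>40)&(hsv[...,0]<85)
v,u=np.where(m); box=(u.min()-25,v.min()-25,u.max()+25,v.max()+25); print(box,rect(m,d,36)[0])
w=world(d); k=m&(w[...,2]>30)&(w[...,2]<42); (c,s,t)=cv2.minAreaRect(w[k][:,:2].astype(np.float32)); print("green top",c,s,t)
r,p=cloud(d,tuple(max(0,int(x)) for x in box),8,100); print("all",r)
r,p=cloud(d,tuple(max(0,int(x)) for x in box),30,42); print("band",r)
E
```

```text
position: [377.5, 304.4, 198.1]
time_s: 11.7
position: [337.1, 290.2, 199.0]
orientation: [-0.0, 0.191, 0.982, -0.0]
contact_force: [0.4, 0.3, 0.6]
gripper_width: 85.3
grasp_force: 0.0
(np.int64(179), np.int64(117), np.int64(453), np.int64(413)) [338.8, 296.0, 73.2, 31.8, -22.3]
green top (340.34490966796875, 295.4569396972656) (31.800079345703125, 71.33525085449219) 67.32686614990234
all [340.3, 295.5, 71.4, 31.8, -22.6, 2377.0, 80.9]
band [340.4, 295.5, 71.3, 31.8, -22.6, 1877.0, 39.5]
```

View pics/w6.png

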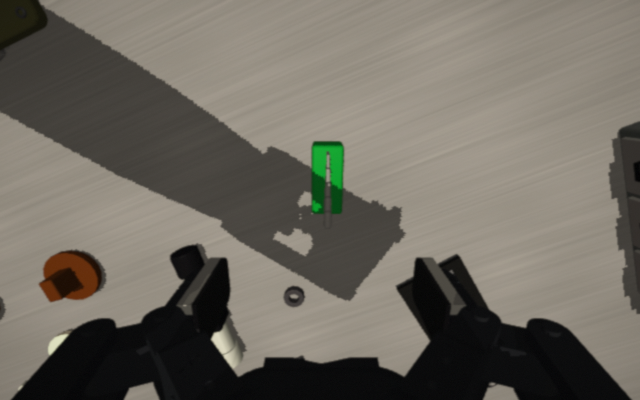

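The holder is the green block at (327,178), keys up, nothing near the fingers.

```bash
python3 -m jog '{"offset":[[0.0024,0.0049,-0.04],[0,0,-0.05],[0,0,-0.04],[0,0,-0.03],[0,0,-0.03]],"angular":[[0,0,-0.5],[0,0,0],[0,0,0],[0,0,0],[0,0,0]],"gripper":[1,1,1,1,1]}' 40 | grep -E "pos|contact"
python3 -m jog '{"offset":[[0,0,0],[0,0,0],[0,0,0],[0,0,0],[0,0,0]],"angular":[[0,0,0],[0,0,0],[0,0,0],[0,0,0],[0,0,0]],"gripper":[1,0,0,0,0]}' 40 | grep -E "pos|contact|wid|grasp"
python3 -m jog '{"offset":[[0,0,0],[0,0,0],[0,0,0],[0,0,0],[0,0,0]],"angular":[[0,0,0],[0,0,0],[0,0,0],[0,0,0],[0,0,0]],"gripper":[0,0,0,0,0]}' 40| grep -E "pos|contact|wid|grasp"
python3 -m jog '{"offset":[[0,0,0.01],[0,0,0.04],[0,0,0.04],[0,0,0.05],[0,0,0]],"angular":[[0,0,0],[0,0,0],[0,0,0],[0,0,0],[0,0,0]],"gripper":[0,0,0,0,0]}' 40| grep -E "pos|contact|wid|grasp"
```

```text
position: [341.0, 295.5, 7.6]
contact_force: [1.0, 0.4, -0.2]
position: [341.7, 296.4, 11.8]
contact_force: [0.3, 0.5, 0.3]
gripper_width: 31.1
grasp_force: 41.1
position: [341.7, 296.4, 11.7]
contact_force: [0.2, -0.4, 6.5]
gripper_width: 31.0
grasp_force: 42.2
position: [344.1, 298.2, 158.4]
contact_force: [1.3, 0.9, -0.9]
gripper_width: 30.7
grasp_force: 41.3
```

```bash
python3 -m jog '{"offset":[[0.0135,-0.0446,0],[0.0135,-0.0446,0],[0.0135,-0.0446,0],[0.0135,-0.0446,0],[0.0135,-0.0446,0]],"angular":[[0,0,1.1],[0,0,1.1],[0,0,1.1],[0,0,1.1],[0,0,1.1]],"gripper":[0,0,0,0,0]}' | grep -E "pos|wid"
python3 -m jog '{"offset":[[0.0135,-0.0446,0],[0.0135,-0.0446,0],[0.0135,-0.0446,0],[0.0135,-0.0446,0],[0.0135,-0.0446,0]],"angular":[[0,0,1.1],[0,0,1.1],[0,0,1.1],[0,0,1.1],[0,0,1.1]],"gripper":[0,0,0,0,0]}' | grep -E "pos|wid"
python3 -m jog '{"offset":[[0.0135,-0.0446,0],[0.0135,-0.0446,0],[0.0135,-0.0446,0],[0.0135,-0.0446,0],[0.0135,-0.0446,0]],"angular":[[0,0,1.1],[0,0,1.1],[0,0,1.1],[0,0,1.1],[0,0,1.5]],"gripper":[0,0,0,0,0]}' | grep -E "pos|wid"
python3 -m jog '{"offset":[[0,0,0],[0,0,0],[0,0,0]],"angular":[[0,0,0],[0,0,0],[0,0,0]],"gripper":[0,0,0]}'
python3 - <<'E'
from h import *
d=grab("wrist"); pickle.dump(d,open("pics/w7.pkl","wb")); cv2.imwrite("pics/w7.png",d["color"])
E
```

```text
position: [407.2, 70.8, 149.4]
gripper_width: 31.3
position: [474.8, -152.2, 149.3]
gripper_width: 31.1
position: [542.5, -374.8, 148.9]
gripper_width: 31.0
time_s: 15.55
position: [542.2, -372.3, 149.1]
orientation: [-0.001, 0.049, 0.999, 0.001]
contact_force: [-0.7, -0.1, -2.1]
gripper_width: 31.6
grasp_force: 41.3
```

View pics/w7.png

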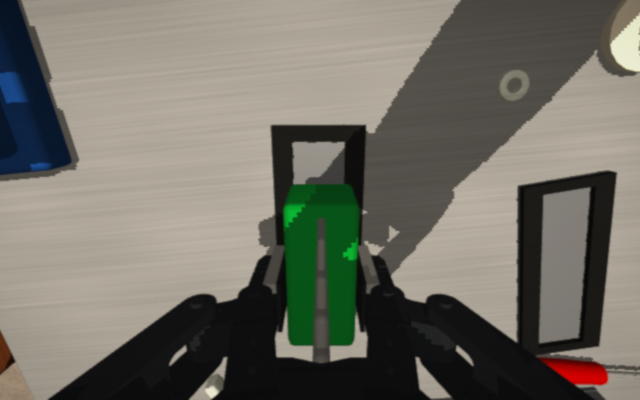

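Foam_hex (corners 272,126 and 365,126) is straight ahead under the holder, and the pump foam is at (567,260).

Run:
```python
from h import *
d=pickle.load(open("pics/w7.pkl","rb")); g=d["color"].max(2).astype(int)
L=[];Rr=[]
for v in range(132,180,3):
    row=np.where(g[v,255:320]<60)[0]+255; L.append((row.min(),v)); row=np.where(g[v,320:367]<48)[0]+320; Rr.append((row.max()+1,v))
T=[(u,(np.where(g[110:145,u]<60)[0]+110).min()) for u in range(280,362,6)]
print([int(a[0]) for a in L],[int(a[0]) for a in Rr],[int(a[1]) for a in T])
def ln(e): p=plane(d,e,10).astype(np.float32); vx,vy,x,y=cv2.fitLine(p,cv2.DIST_HUBER,0,.01,.01).ravel(); return np.array([x,y]),np.array([vx,vy])
def X(a,b): s=np.linalg.solve(np.c_[a[1],-b[1]],b[0]-a[0]); return a[0]+s[0]*a[1]
l,r,t=ln(L),ln(Rr),ln(T)
for q in (l,r,t): print(np.degrees(np.arctan2(q[1][1],q[1][0])))
A,B=X(l,t),X(r,t); print(A,B,np.linalg.norm(A-B)); 
e=(B-A)/np.linalg.norm(B-A); n=np.array([-e[1],e[0]]); M=(A+B)/2; s=np.sign(n@(ctrl.state()["position"][:2]-M)); print("centre",M+s*n*58, "axis",np.degrees(np.arctan2(n[1]*s,n[0]*s)))
hh=cv2.cvtColor(d["color"],cv2.COLOR_BGR2HSV); w=world(d); k=(hh[...,1]>90)&(abs(hh[...,0].astype(int)-60)<20)&(w[...,2]>165)&(w[...,2]<195)
print("holder",cv2.minAreaRect(w[k][:,:2].astype(np.float32)), np.median(w[k][:,2]))
r=rect(g<60,d,10,(505,165,625,360)); print("fpump",r[0])
```

```text
[272, 272, 272, 272, 273, 273, 273, 273, 273, 273, 273, 274, 274, 274, 274, 274] [366, 366, 366, 365, 365, 365, 365, 365, 365, 365, 365, 364, 364, 364, 364, 364] [126, 126, 126, 126, 126, 126, 126, 126, 126, 126, 126, 126, 126, 126]
-5.464042
-5.969404
84.32744
[ 483.87656 -409.76373] [ 492.10623 -326.91144] 83.26002
centre [ 545.70736814 -374.07048339] axis -5.672553266371957
holder ((541.2703247070312, -372.04571533203125), (33.238136291503906, 71.59027099609375), 83.82161712646484) 173.23734685447175
fpump [661.9, -142.5, 209.9, 101.5, 4.3]
```

```bash
python3 -m jog '{"offset":[[0.0044,-0.002,-0.03],[0,0,-0.05],[0,0,-0.03],[0,0,0],[0,0,0]],"angular":[[0,0,0.5],[0,0,0],[0,0,0],[0,0,0],[0,0,0]],"gripper":[0,0,0,0,0]}' | grep -E "pos|contact"
python3 -m jog '{"offset":[[0,0,-0.01],[0,0,-0.006],[0,0,-0.004],[0,0,-0.003],[0,0,0]],"angular":[[0,0,0],[0,0,0],[0,0,0],[0,0,0],[0,0,0]],"gripper":[0,0,0,0,0]}' | grep -E "pos|contact"
python3 -m jog '{"offset":[[0,0,-0.001],[0,0,0],[0,0,0],[0,0,0],[0,0,0]],"angular":[[0,0,0],[0,0,0],[0,0,0],[0,0,0],[0,0,0]],"gripper":[0,0,0,0,0]}' | grep -E "pos|contact"
```

```text
position: [547.3, -374.5, 40.4]
contact_force: [1.4, -0.3, -2.4]
position: [547.0, -375.4, 16.5]
contact_force: [1.3, -0.2, -2.7]
position: [547.3, -375.5, 16.1]
contact_force: [-0.2, -0.5, -1.9]
```

```bash
python3 -m jog '{"offset":[[0,0,0],[0,0,0],[0,0,0],[0,0,0.024],[0,0,0.05]],"angular":[[0,0,0],[0,0,0],[0,0,0],[0,0,0],[0,0,0]],"gripper":[0.6,0.6,0.6,0.6,0.6]}' | grep -E "pos|contact"
python3 -m jog '{"offset":[[0,0,0.05],[0,0,0.05],[-0.018,0.046,0.01],[-0.018,0.046,0],[-0.018,0.046,0]],"angular":[[0,0,0],[0,0,0],[0,0,2.5],[0,0,2.5],[0,0,2.5]],"gripper":[1,1,1,1,1]}' | grep -E "pos|contact"
python3 -m jog '{"offset":[[-0.018,0.046,0],[-0.018,0.046,0],[-0.018,0.046,0],[0,0,0],[0,0,0]],"angular":[[0,0,2.5],[0,0,2.5],[0,0,2.5],[0,0,0],[0,0,0]],"gripper":[1,1,1,1,1]}' | grep -E "pos|contact"
python3 - <<'E'
from h import *
d=grab("wrist"); t=grab("top"); pickle.dump((d,t),open("pics/w8.pkl","wb")); 
cv2.imwrite("pics/w8.png",np.vstack([d["color"],cv2.resize(t["color"][130:230,400:560],(320,200))[:, :320].repeat(2,1)[:200,:640]]))
hsv=cv2.cvtColor(d["color"],cv2.COLOR_BGR2HSV); w=world(d); z=w[...,2]; print(ctrl.state()["position"])
m=(d["color"].min(2)>150)&(z>6)&(z<55)&(d["depth"]>0); m[250:]=0
n,l,st,ce=cv2.connectedComponentsWithStats(m.astype(np.uint8)); print([(s[:5].tolist()) for s in st[1:] if s[4]>100])
k=1+np.argmax(st[1:,4]); x,y,a,b=st[k,:4]; box=(x-4,y-4,x+a+4,y+b+4)
print("disc",cloud(d,box,6,22)[0]); print("block",cloud(d,box,36,60)[0])
wt=world(t); mm=(wt[...,2]>28)&(wt[...,2]<120); mm[:,:445]=0; mm[:, 490:]=0; mm[:150]=0; mm[205:]=0
print("holder top", cv2.minAreaRect(wt[mm][:,:2].astype(np.float32)),np.percentile(wt[mm][:,2],[10,50,90]))
E
```

```text
position: [544.1, -373.0, 85.0]
contact_force: [0.5, -0.2, -0.7]
position: [493.1, -236.9, 201.2]
contact_force: [0.3, 1.1, 0.3]
position: [439.3, -99.1, 200.3]
contact_force: [0.1, -1.1, -0.0]
[ 439.84538387 -100.43994402  200.33772829]
[[505, 162, 30, 31, 534], [215, 174, 23, 22, 310], [302, 180, 37, 21, 400], [474, 227, 27, 23, 386]]
disc [402.5, 92.6, 31.2, 3.9, -7.4, 166.0, 22.0]
block [421.1, 95.4, 15.1, 5.3, -80.7, 26.0, 37.5]
holder top ((545.0673217773438, -375.83050537109375), (33.234745025634766, 72.05426025390625), 83.61231994628906) [36.05554178 40.41989002 72.2153056 ]
```

View pics/w8.png

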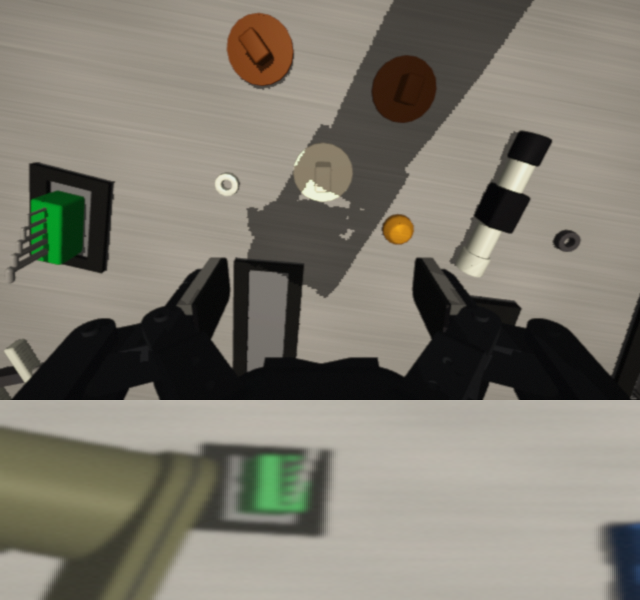

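The holder is in its cutout, at (545,-376) with its top at 40. The reflector is in shadow at (323,172), and the pump bracket is at (502,208).

Run:
```python
from h import *
d,t=pickle.load(open("pics/w8.pkl","rb"))
print("disc",cloud(d,(285,135,365,210),6,22)[0]); print("disc all",cloud(d,(285,135,365,210),6,60)[0]); print("block",cloud(d,(285,135,365,210),38,60)[0])
print("pump",cloud(d,(445,120,560,285),8,60)[0]); print("bracket top",cloud(d,(470,180,535,236),33,60)[0])
g=d["color"].max(2); p=cloud(d,(445,120,560,285),6,60)
w=world(d); m=(g<70)&(w[...,2]>6)&(w[...,2]<50); m[:175]=0; m[240:]=0; m[:,:460]=0; m[:,545:]=0; print("brk dark",cv2.minAreaRect(w[m][:,:2].astype(np.float32)))
```

```text
disc [437.7, -98.4, 62.9, 62.6, 8.9, 2243.0, 21.5]
disc all [437.7, -98.4, 62.9, 62.6, 8.9, 2702.0, 45.8]
block [437.7, -98.1, 25.5, 15.0, 10.2, 410.0, 45.8]
pump [441.1, 98.9, 163.6, 31.6, -7.1, 5018.0, 38.2]
bracket top [441.0, 99.2, 43.8, 30.5, -5.6, 1144.0, 38.2]
brk dark ((440.79339599609375, 99.14557647705078), (31.13875389099121, 45.735233306884766), 82.81426239013672)
```

```bash
python3 -m jog '{"offset":[[-0.0014,0.0013,-0.036],[0,0,-0.05],[0,0,-0.04],[0,0,-0.04],[0,0,-0.02]],"angular":[[0,0,0],[0,0,0],[0,0,0],[0,0,0],[0,0,0]],"gripper":[1,1,1,1,1]}' 60 | grep -E "pos|contact"
python3 -m jog '{"offset":[[0,0,0],[0,0,0],[0,0,0],[0,0,0],[0,0,0]],"angular":[[0,0,0],[0,0,0],[0,0,0],[0,0,0],[0,0,0]],"gripper":[1,0,0,0,0]}' 60 | grep -E "pos|contact|wid|grasp"
python3 -m jog '{"offset":[[0,0,0],[0,0,0],[0,0,0],[0,0,0],[0,0,0]],"angular":[[0,0,0],[0,0,0],[0,0,0],[0,0,0],[0,0,0]],"gripper":[0,0,0,0,0]}' 60| grep -E "pos|contact|wid|grasp"
python3 -m jog '{"offset":[[0,0,0.01],[0,0,0.04],[0,0,0.04],[0,0,0.046],[0,0,0]],"angular":[[0,0,0],[0,0,0],[0,0,0],[0,0,0],[0,0,0]],"gripper":[0,0,0,0,0]}' 60| grep -E "pos|contact|wid|grasp"
```

```text
position: [435.8, -99.0, 9.9]
contact_force: [-0.6, 1.1, 0.5]
position: [439.1, -99.0, 15.3]
contact_force: [0.3, -0.3, -0.3]
gripper_width: 28.6
grasp_force: 0.0
position: [439.0, -98.9, 15.0]
contact_force: [-1.2, -0.5, 6.4]
gripper_width: 14.7
grasp_force: 60.4
position: [442.0, -99.9, 157.6]
contact_force: [0.4, -0.9, -0.3]
gripper_width: 15.4
grasp_force: 59.4
```

```bash
python3 -m jog '{"offset":[[0.03,0.038,0],[0.03,0.038,0],[0.03,0.038,0],[0.03,0.038,0],[0.03,0.038,0]],"angular":[[0,0,0],[0,0,0],[0,0,0],[0,0,0],[0,0,0]],"gripper":[0,0,0,0,0]}' | grep -E "pos|wid"
python3 -m jog '{"offset":[[0.03,0.038,0],[0,0,0],[0,0,0],[0,0,0]],"angular":[[0,0,0],[0,0,0],[0,0,0],[0,0,0]],"gripper":[0,0,0,0]}' | grep -E "pos|wid"
python3 - <<'E'
from h import *
d=grab("wrist"); pickle.dump(d,open("pics/w9.pkl","wb")); cv2.imwrite("pics/w9.png",d["color"])
E
```

```text
position: [588.2, 93.2, 149.0]
gripper_width: 14.8
position: [617.0, 128.9, 149.0]
gripper_width: 14.8
```

View pics/w9.png

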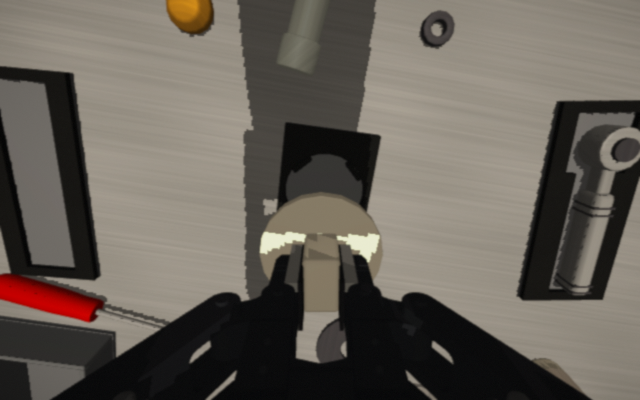

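Foam_reflector has its near corners at (287,123) and (380,135), partly under the held reflector. I locate it through the edges here and the clear view in w4.

Run:
```python
from h import *
d=pickle.load(open("pics/w9.pkl","rb")); g=d["color"].max(2).astype(int)
L=[(min(np.where(g[v,262:310]<45)[0])+262,v) for v in range(132,184,4)]
Rr=[(max(np.where(g[v,340:392]<45)[0])+341,v) for v in range(142,190,4)]
T=[(u,min(np.where(g[108:150,u]<45)[0])+108) for u in range(294,374,6)]
print([int(a[0]) for a in L],[int(a[0]) for a in Rr],[int(a[1]) for a in T])
def ln(e,h=16): p=plane(d,e,h).astype(np.float32); vx,vy,x,y=cv2.fitLine(p,cv2.DIST_HUBER,0,.01,.01).ravel(); return np.array([x,y]),np.array([vx,vy])
def X(a,b): s=np.linalg.solve(np.c_[a[1],-b[1]],b[0]-a[0]); return a[0]+s[0]*a[1]
l,r,t=ln(L),ln(Rr),ln(T)
for q in (l,r,t): print(np.degrees(np.arctan2(q[1][1],q[1][0])))
A,B=X(l,t),X(r,t); print(A,B,np.linalg.norm(A-B)); e=(B-A)/np.linalg.norm(B-A); n=np.array([-e[1],e[0]]); n*=np.sign(n[0]); print("centre",(A+B)/2+58*n)
w=world(d); print("disc",cloud(d,(250,185,392,300),144,160)[0]); print("block", cloud(d,(290,225,350,320),168,190)[0])
f=pickle.load(open("pics/w4.pkl","rb")); print("w4 depth",cloud(f,(0,95,115,248),12,22)[0])
# round cutout in w4: bright floor at z=5 and rim
gf=f["color"].max(2); m=(gf>100).astype(np.uint8); mm=np.zeros_like(m); mm[130:218,5:95]=m[130:218,5:95]
print("w4 floor",rect(mm,f,5)[0])
t0=pickle.load(open("pics/top0.pkl","rb")); t0["c2w"]=np.linalg.inv(t0["view"]); g0=t0["color"].max(2); 
m0=cv2.morphologyEx((g0<90).astype(np.uint8),cv2.MORPH_CLOSE,np.ones((3,3))); print("top outer",rect(m0,t0,16,(250,116,297,170))[0]); 
mf=np.zeros_like(m0); mf[126:160,258:290]=(g0<110)[126:160,258:290]==0; print("top floor",rect(mf,t0,5)[0])
```

```text
[284, 284, 284, 283, 283, 282, 282, 282, 281, 281, 280, 280, 280] [379, 378, 377, 377, 376, 375, 374, 374, 373, 372, 371, 371] [123, 124, 125, 126, 127, 128, 128, 129, 130, 131, 132, 133, 134, 135]
2.0782926
1.8926365
-88.558235
[564.64667  88.7817 ] [562.56256 171.58684] 82.83136
centre [621.58624 131.6436 ]
disc [608.0, 126.8, 63.8, 47.7, -80.1, 5872.0, 159.9]
block [616.0, 127.9, 26.6, 26.2, 10.1, 3212.0, 190.0]
w4 depth [622.0, 132.2, 116.9, 86.2, 1.9, 7585.0, 18.9]
w4 floor [623.7, 128.9, 62.4, 59.5, 46.6]
top outer [618.8, 130.5, 114.2, 79.3, 1.4]
top floor [622.3, 132.1, 63.6, 63.3, -42.9]
```

Run:
```python
from h import *
from scipy.optimize import least_squares
d=pickle.load(open("pics/w9.pkl","rb")); w=world(d); s=w[180:300,245:395].reshape(-1,3)
for lo,hi in ((144,152),(172,184)):
    p=s[(s[:,2]>lo)&(s[:,2]<hi)]; print(lo,len(p),np.median(p[:,2]),p.min(0),p.max(0))
b=s[(s[:,2]>175)&(s[:,2]<183)]; print("block top",cv2.minAreaRect(b[:,:2].astype(np.float32)))
hull=cv2.convexHull(s[(s[:,2]>144)&(s[:,2]<152)][:,:2].astype(np.float32))[:,0]
hull=hull[hull[:,0]<612]; f=least_squares(lambda c:np.hypot(hull[:,0]-c[0],hull[:,1]-c[1])-32,[617,129],loss="soft_l1"); print("circle r32",f.x,abs(f.fun).max())
print(ctrl.state()["position"])
```

```text
144 5519 148.12209104248896 [584.47040514  96.82670414 144.0029234 ] [636.21395526 159.84491623 151.96419515]
172 2556 177.94642459335498 [602.25530847 106.70401835 172.00794885] [623.99799589 148.41190542 183.98596774]
block top ((612.9572143554688, 127.8380126953125), (20.222055435180664, 42.15166473388672), 10.550966262817383)
circle r32 [616.44424921 128.32939314] 0.5595312229051537
[617.05318114 128.56027842 149.39908226]
```

```bash
python3 -m jog '{"offset":[[0.0052,0.0036,-0.03],[0,0,-0.05],[0,0,-0.03],[0,0,0],[0,0,0]],"angular":[[0,0,0],[0,0,0],[0,0,0],[0,0,0],[0,0,0]],"gripper":[0,0,0,0,0]}' 90| grep -E "pos|contact"
python3 -m jog '{"offset":[[0,0,-0.004],[0,0,-0.004],[0,0,-0.002],[0,0,0],[0,0,0]],"angular":[[0,0,0],[0,0,0],[0,0,0],[0,0,0],[0,0,0]],"gripper":[0,0,0,0,0]}' | grep -E "pos|contact"
python3 -m jog '{"offset":[[0,0,-0.002],[0,0,-0.002],[0,0,-0.002],[0,0,0],[0,0,0]],"angular":[[0,0,0],[0,0,0],[0,0,0],[0,0,0],[0,0,0]],"gripper":[0,0,0,0,0]}' | grep -E "pos|contact"
python3 -m jog '{"offset":[[0,0,-0.002],[0,0,-0.001],[0,0,-0.001],[0,0,0],[0,0,0]],"angular":[[0,0,0],[0,0,0],[0,0,0],[0,0,0],[0,0,0]],"gripper":[0,0,0,0,0]}' | grep -E "pos|contact|wid"
```

```text
position: [622.9, 132.2, 40.4]
contact_force: [-0.1, 0.1, 0.1]
position: [623.4, 133.1, 30.2]
contact_force: [0.5, -0.1, -0.4]
position: [623.2, 133.0, 24.1]
contact_force: [-2.3, -0.7, 4.1]
position: [623.2, 133.0, 20.2]
contact_force: [-3.1, -1.1, 5.8]
gripper_width: 14.6
```

```bash
python3 -m jog '{"offset":[[0,0,-0.001],[0,0,0],[0,0,0]],"angular":[[0,0,0],[0,0,0],[0,0,0]],"gripper":[0,0,0]}' | grep -E "pos|contact"
python3 -m jog '{"offset":[[0,0,-0.001],[0,0,0],[0,0,0]],"angular":[[0,0,0],[0,0,0],[0,0,0]],"gripper":[0,0,0]}' | grep -E "pos|contact"
python3 -m jog '{"offset":[[0,0,-0.001],[0,0,0],[0,0,0]],"angular":[[0,0,0],[0,0,0],[0,0,0]],"gripper":[0,0,0]}' | grep -E "pos|contact"
```

```text
position: [623.3, 133.0, 20.2]
contact_force: [-5.4, -1.7, 11.0]
position: [623.3, 133.0, 20.1]
contact_force: [-9.5, -1.4, 16.4]
position: [623.3, 133.0, 20.1]
contact_force: [-12.8, -4.2, 21.6]
```

```bash
python3 -m jog '{"offset":[[0,0,0.002],[0,0,0],[0,0,0],[0,0,0],[0,0,0]],"angular":[[0,0,0],[0,0,0],[0,0,0],[0,0,0],[0,0,0]],"gripper":[0,0.6,0.6,0.6,0.6]}' | grep -E "pos|contact|wid"
python3 -m jog '{"offset":[[0,0,0.041],[0,0,0.05],[0,0,0.05],[0,0,0.04],[0,0,0]],"angular":[[0,0,0],[0,0,0],[0,0,0],[0,0,0],[0,0,0]],"gripper":[0.6,1,1,1,1]}' | grep -E "pos|contact"
python3 -m jog '{"offset":[[0,0,0],[0,0,0]],"angular":[[0,0,0],[0,0,0]],"gripper":[1,1]}' | grep -E "pos|contact"
python3 - <<'E'
from h import *
d=grab("wrist"); pickle.dump(d,open("pics/w10.pkl","wb")); cv2.imwrite("pics/w10.png",cv2.resize(d["color"],(480,300)))
w=world(d); c=w[100:250,250:400].reshape(-1,3)
r=np.hypot(c[:,0]-621.8,c[:,1]-132)
for a,b in ((0,8),(20,30),(39,41)): q=c[(r>a)&(r<b)]; print(a,b,np.percentile(q[:,2],[10,50,90]))
q=c[(c[:,2]>42)&(c[:,2]<60)]; print("block",cv2.minAreaRect(q[:,:2].astype(np.float32)),np.median(q[:,2]))
q=c[(r>18)&(r<31)&(c[:,2]<30)&(c[:,2]>12)]; A=np.c_[q[:,:2]-[621.8,132],np.ones(len(q))]; print("tilt",np.linalg.lstsq(A,q[:,2],rcond=None)[0],len(q))
q=c[(abs(c[:,0]-621.8)<56)&(abs(c[:,1]-132)<40)&(r>38)&(c[:,2]>10)&(c[:,2]<22)]; A=np.c_[q[:,:2]-[621.8,132],np.ones(len(q))]; print("foam top",np.linalg.lstsq(A,q[:,2],rcond=None)[0])
m=(d["color"].max(2)<45)
E
```

```text
position: [623.1, 133.1, 18.3]
contact_force: [0.1, -0.6, 0.3]
gripper_width: 51.4
position: [627.4, 133.7, 208.8]
contact_force: [1.0, -0.3, 0.9]
position: [622.2, 133.0, 197.7]
contact_force: [-0.3, -0.5, -1.1]
0 8 [48.40927301 49.13669284 50.19332219]
20 30 [18.31163529 19.23327804 20.1473294 ]
39 41 [15.19473888 16.11414635 16.95817752]
block ((622.5469360351562, 132.12918090820312), (26.190990447998047, 15.456865310668945), 9.997761726379395) 48.98617490889262
tilt [ 9.51876356e-04 -3.03698693e-03  1.92131233e+01] 1708
foam top [2.85733268e-04 7.90118689e-04 1.61237408e+01]
```

View pics/w10.png

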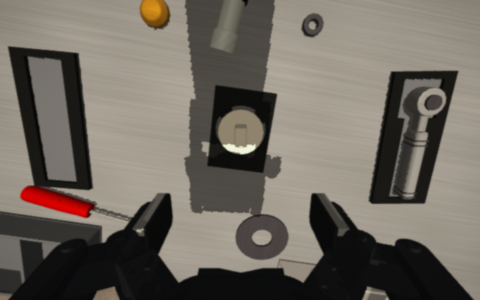

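The reflector is home: 3.1 mm proud, level and centred to about 1 mm. The pump foam is fully visible at (50,118). I measure it and go to the pump.

```bash
python3 - <<'E'
from h import *
d=pickle.load(open("pics/w10.pkl","rb")); print("fpump depth",cloud(d,(5,55,130,260),6,16)[0])
m=d["color"].max(2)<60; print("dark",rect(m,d,10,(5,50,130,256))[0])
E
python3 -m jog '{"offset":[[-0.0455,-0.0086,0],[-0.0455,-0.0086,0],[-0.0455,-0.0086,0],[-0.0455,-0.0086,0],[0,0,0]],"angular":[[0,0,-4.2],[0,0,-4.2],[0,0,-4.2],[0,0,-4.1],[0,0,0]],"gripper":[0.6,0.6,0.6,0.6,0.6]}' | grep -E "pos|wid"
python3 -m jog '{"offset":[[0,0,0],[0,0,-0.04],[0,0,-0.05],[0,0,-0.05],[0,0,0]],"angular":[[0,0,0],[0,0,0],[0,0,0],[0,0,0],[0,0,0]],"gripper":[0.6,0.6,0.6,0.6,0.6]}' | grep -E "pos|wid"
python3 - <<'E'
from h import *
d=grab("wrist"); s=ctrl.state(); print(s["position"]); w=world(d); k=(w[...,2]>8)&(w[...,2]<45); k[260:]=0
n,l,st,_=cv2.connectedComponentsWithStats(k.astype(np.uint8))
for i in range(1,n):
    if st[i,4]>400: print(st[i,:5],cv2.minAreaRect(w[l==i][:,:2].astype(np.float32)))
E
```

```text
fpump depth [665.0, -133.7, 214.6, 92.9, 2.3, 8405.0, 15.9]
dark [659.4, -130.4, 199.6, 89.1, 4.8]
position: [434.9, 98.0, 195.6]
gripper_width: 51.2
position: [435.6, 98.1, 52.1]
gripper_width: 51.0
[438.7162466   98.41210429  56.1791693 ]
[    0    35   132   120 11543] ((341.09564208984375, -30.651485443115234), (60.43178939819336, 63.61526107788086), 81.6180648803711)
[ 298  101   57  159 8056] ((403.3536071777344, 104.35179138183594), (31.19601821899414, 87.7661361694336), 82.44303131103516)
[460 239  39  21 487] ((464.5486755371094, 199.89224243164062), (25.320844650268555, 14.41205883026123), 83.3326416015625)
```

```bash
python3 -m jog '{"offset":[[0,0,-0.03],[0,0,-0.024],[0,0,0],[0,0,0],[0,0,0]],"angular":[[0,0,-0.3],[0,0,0],[0,0,0],[0,0,0],[0,0,0]],"gripper":[0.6,0.6,0.6,0,0]}' 50 | grep -E "pos|wid|contact"
python3 -m jog '{"offset":[[0,0,0],[0,0,0],[0,0,0],[0,0,0],[0,0,0]],"angular":[[0,0,0],[0,0,0],[0,0,0],[0,0,0],[0,0,0]],"gripper":[0,0,0,0,0]}' 50 | grep -E "pos|wid|contact|grasp"
python3 -m jog '{"offset":[[0,0,0.01],[0,0,0.04],[0,0,0.04],[0,0,0.054],[0,0,0]],"angular":[[0,0,0],[0,0,0],[0,0,0],[0,0,0],[0,0,0]],"gripper":[0,0,0,0,0]}' 50 | grep -E "pos|wid|contact|grasp"
```

```text
position: [444.2, 99.0, 9.0]
contact_force: [1.5, 0.3, -0.5]
gripper_width: 28.9
position: [444.1, 99.0, 8.9]
contact_force: [0.5, 1.3, 6.0]
gripper_width: 28.9
grasp_force: 50.3
position: [446.0, 99.2, 154.9]
contact_force: [1.2, -0.2, 0.1]
gripper_width: 29.1
grasp_force: 50.0
```

```bash
python3 -m jog '{"offset":[[0.031,-0.033,0],[0.031,-0.033,0],[0.031,-0.033,0],[0.031,-0.033,0],[0.031,-0.033,0]],"angular":[[0,0,2],[0,0,2],[0,0,2],[0,0,2],[0,0,2]],"gripper":[0,0,0,0,0]}' | grep -E "pos|wid"
python3 -m jog '{"offset":[[0.031,-0.033,0],[0.031,-0.033,0],[0,0,0],[0,0,0],[0,0,0]],"angular":[[0,0,1.6],[0,0,0],[0,0,0],[0,0,0],[0,0,0]],"gripper":[0,0,0,0,0]}' | grep -E "pos|wid|ori"
python3 - <<'E'
from h import *
d=grab("wrist"); pickle.dump(d,open("pics/w11.pkl","wb")); cv2.imwrite("pics/w11.png",d["color"]); print(ctrl.state()["position"])
E
```

```text
position: [596.6, -67.7, 145.5]
gripper_width: 29.2
position: [657.1, -131.5, 145.3]
orientation: [-0.001, -0.039, 0.999, 0.0]
gripper_width: 29.2
[ 657.20628467 -131.2265993   145.65372893]
```

View pics/w11.png

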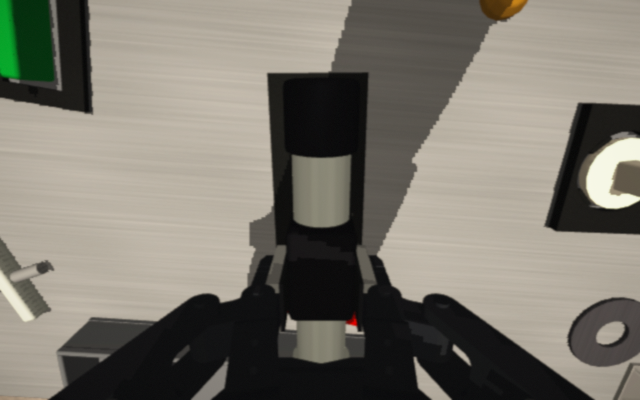

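The foam (corners 267,73 and 368,73) lies under the pump, with the screwdriver (355,320) beyond its far end.

Run:
```python
from h import *
d=pickle.load(open("pics/w11.pkl","rb")); g=d["color"].max(2).astype(int)
L=[(min(np.where(g[v,250:300]<58)[0])+250,v) for v in range(80,200,5)]
Rr=[(max(np.where(g[v,350:380]<40)[0])+351,v) for v in range(80,200,5)]
T=[(u,min(np.where(g[60:100,u]<60)[0])+60) for u in range(272,365,6)]
print([int(a[0]) for a in L],[int(a[0]) for a in Rr],[int(a[1]) for a in T])
def ln(e,h=10): p=plane(d,e,h).astype(np.float32); vx,vy,x,y=cv2.fitLine(p,cv2.DIST_HUBER,0,.01,.01).ravel(); return np.array([x,y]),np.array([vx,vy])
def X(a,b): s=np.linalg.solve(np.c_[a[1],-b[1]],b[0]-a[0]); return a[0]+s[0]*a[1]
l,r,t=ln(L),ln(Rr),ln(T)
for q in (l,r,t): print(np.degrees(np.arctan2(q[1][1],q[1][0])))
A,B=X(l,t),X(r,t); print(A,B,np.linalg.norm(A-B)); e=(B-A)/np.linalg.norm(B-A); n=np.array([-e[1],e[0]]); n*=np.sign(n[0]); print("centre",(A+B)/2+100*n)
w=world(d); s=w[60:240,260:380].reshape(-1,3); 
p=s[(s[:,2]>140)&(s[:,2]<182)]; print("pump front", cv2.minAreaRect(p[:,:2].astype(np.float32)))
b=s[(s[:,2]>165)]; print(np.percentile(s[s[:,2]>120][:,2],[5,50,95,99])); p2=p
pf=p[p[:,2]>158]; print("front x along axis", (p[:,:2]@n).min(), "TCP along", ctrl.state()["position"][:2]@n, "foam mid along", ((A+B)/2+100*n)@n, "perp pump",np.median(pf[:,:2]@e),"foam",((A+B)/2)@e)
```

```text
[268, 269, 269, 269, 270, 270, 270, 270, 271, 271, 271, 271, 272, 272, 272, 273, 273, 273, 273, 273, 274, 274, 274, 275] [368, 368, 367, 367, 367, 367, 367, 367, 366, 366, 366, 366, 365, 365, 365, 365, 365, 364, 364, 364, 364, 364, 363, 363] [74, 74, 74, 74, 74, 74, 74, 74, 74, 74, 72, 72, 72, 72, 73, 72]
4.8273845
4.3712254
-84.12273
[ 564.5029  -182.37393] [556.01404 -99.90851] 82.90119
centre [ 659.73285 -130.90144]
pump front ((604.3229370117188, -135.8172607421875), (63.637569427490234, 31.37543487548828), 4.198104381561279)
[158.31427784 165.45135371 170.70502035 173.09317536]
front x along axis 555.1158047412787 TCP along 640.3143946174821 foam mid along 642.86096 perp pump -196.8971990244041 foam -197.76851
```

```bash
python3 -m jog '{"offset":[[0.0056,-0.0014,-0.03],[0,0,-0.05],[0,0,-0.03],[0,0,0],[0,0,0]],"angular":[[0,0,0.4],[0,0,0],[0,0,0],[0,0,0],[0,0,0]],"gripper":[0,0,0,0,0]}' | grep -E "pos|contact"
python3 -m jog '{"offset":[[0,0,-0.01],[0,0,-0.005],[0,0,0],[0,0,0],[0,0,0]],"angular":[[0,0,0],[0,0,0],[0,0,0],[0,0,0],[0,0,0]],"gripper":[0,0,0,0,0]}' | grep -E "pos|contact"
python3 - <<'E'
from h import *
d=grab("wrist"); print(ctrl.state()["position"]); w=world(d); v=np.arange(400)
s=w[20:230,240:400]; print("z of pump bits",np.percentile(s[(s[...,2]>20)&(s[...,2]<70)][:,2],[5,50,95,99])); s=w[20:200,260:380].reshape(-1,3); p=s[(s[:,2]>20)&(s[:,2]<60)]; print(cv2.minAreaRect(p[:,:2].astype(np.float32)))
E
```

```text
position: [663.4, -132.8, 36.4]
contact_force: [1.1, -0.2, -0.1]
position: [664.2, -133.9, 21.5]
contact_force: [0.7, 0.9, -1.5]
[ 664.14775912 -133.89065746   21.39192878]
z of pump bits [34.19247032 41.21525064 44.74456835 45.46142705]
((604.621826171875, -139.00369262695312), (50.415103912353516, 31.484102249145508), 5.183753967285156)
```

```bash
python3 -m jog '{"offset":[[0,0,-0.003],[0,0,0],[0,0,0]],"angular":[[0,0,0],[0,0,0],[0,0,0]],"gripper":[0,0,0]}' | grep -E "pos|contact"
python3 -m jog '{"offset":[[0,0,-0.002],[0,0,0],[0,0,0]],"angular":[[0,0,0],[0,0,0],[0,0,0]],"gripper":[0,0,0]}' | grep -E "pos|contact"
python3 -m jog '{"offset":[[0,0,-0.0015],[0,0,0],[0,0,0]],"angular":[[0,0,0],[0,0,0],[0,0,0]],"gripper":[0,0,0]}' | grep -E "pos|contact"
```

```text
position: [663.6, -133.7, 17.6]
contact_force: [-0.4, 0.3, -1.6]
position: [663.7, -133.7, 15.7]
contact_force: [-0.2, 0.1, -1.4]
position: [663.7, -133.7, 14.3]
contact_force: [0.5, 0.9, -1.3]
```

```bash
python3 -m jog '{"offset":[[0,0,-0.001],[0,0,0],[0,0,0]],"angular":[[0,0,0],[0,0,0],[0,0,0]],"gripper":[0,0,0]}' | grep -E "pos|contact"
python3 -m jog '{"offset":[[0,0,-0.0005],[0,0,0],[0,0,0]],"angular":[[0,0,0],[0,0,0],[0,0,0]],"gripper":[0,0,0]}' | grep -E "pos|contact"
python3 -m jog '{"offset":[[0,0,-0.0005],[0,0,0],[0,0,0]],"angular":[[0,0,0],[0,0,0],[0,0,0]],"gripper":[0,0,0]}' | grep -E "pos|contact"
```

```text
position: [663.8, -133.8, 13.3]
contact_force: [0.7, 0.0, -0.3]
position: [663.9, -133.8, 13.1]
contact_force: [-0.4, 0.3, -0.4]
position: [664.0, -133.8, 12.9]
contact_force: [-3.0, 0.2, 4.0]
```

Contact with the floor at the expected height. I release and lift.

```bash
python3 -m jog '{"offset":[[0,0,0.001],[0,0,0],[0,0,0],[0,0,0],[0,0,0]],"angular":[[0,0,0],[0,0,0],[0,0,0],[0,0,0],[0,0,0]],"gripper":[0,0.6,0.6,0.6,0.6]}' | grep -E "pos|contact|wid"
python3 -m jog '{"offset":[[0,0,0.03],[0,0,0.05],[0,0,0.05],[0,0,0.05],[-0.03,0,0]],"angular":[[0,0,0],[0,0,0],[0,0,0],[0,0,0],[0,0,0]],"gripper":[0.6,0.6,1,1,1]}' | grep -E "pos|contact"
python3 -m jog '{"offset":[[-0.03,0,0.02],[0,0,0],[0,0,0]],"angular":[[0,0,0],[0,0,0],[0,0,0]],"gripper":[1,1,1]}' | grep -E "time|pos|contact"
python3 - <<'E'
from h import *
d=grab("wrist"); s=grab("side"); pickle.dump((d,s),open("pics/w12.pkl","wb")); cv2.imwrite("pics/w12.png",np.vstack([cv2.resize(d["color"],(480,300)),cv2.resize(s["color"],(480,300))]))
w=world(d); k=(w[...,2]>13)&(w[...,2]<60)&(d["depth"]>0); k[280:]=0
n,l,st,_=cv2.connectedComponentsWithStats(k.astype(np.uint8))
for i in range(1,n):
    if st[i,4]>800: print(st[i,:5],cv2.minAreaRect(w[l==i][:,:2].astype(np.float32)),np.percentile(w[l==i][:,2],[50,95,99]))
E
```

```text
position: [663.8, -133.7, 13.2]
contact_force: [-0.1, 1.1, 0.2]
gripper_width: 51.2
position: [640.2, -135.2, 204.6]
contact_force: [0.7, -0.2, 1.3]
time_s: 33.55
position: [603.9, -133.9, 214.2]
contact_force: [-0.2, 0.4, 1.2]
[  57   57   55   81 3709] ((547.0640869140625, -374.94769287109375), (32.95476150512695, 72.19430541992188), 85.0152587890625) [39.45087879 52.77810385 58.93062541]
[445  56  32  35 814] ((490.5709533691406, -1.16864013671875), (31.678050994873047, 31.190805435180664), 45.19209289550781) [18.80328052 21.73646432 22.43461632]
[ 302  148   29  132 3359] ((657.276611328125, -134.8590087890625), (156.9383087158203, 30.42580223083496), 4.780333995819092) [33.34473104 40.64805229 41.35251438]
[ 502  153  101  100 6973] ((621.9281005859375, 132.04537963867188), (116.42916870117188, 87.04462432861328), 2.1406846046447754) [16.6409526  47.55641404 49.80260182]
```

View pics/w12.png

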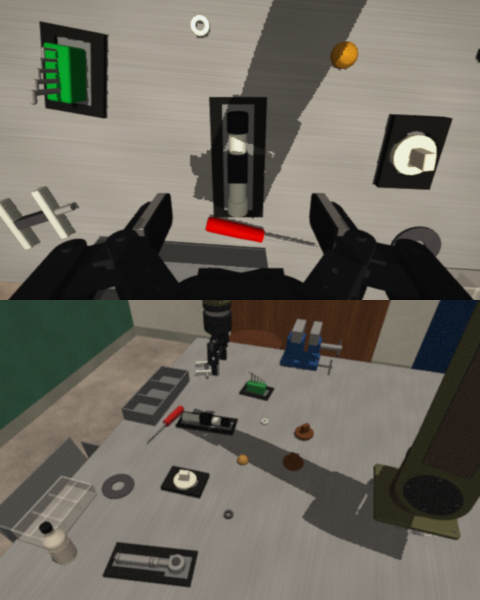

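All four are seated. Before handing in, a last numeric check of the ratchet's and pump's level.

Run:
```python
from h import *
d=pickle.load(open("pics/w5.pkl","rb")); w=world(d); t=grab("top"); wt=world(t)
print("w5 foam z",np.median(w[90:260,276:284,2]),"grip near/far",np.median(w[190:205,315:323,2]),np.median(w[240:252,315:323,2]))
s=wt[100:200,155:205].reshape(-1,3); a=np.radians(10.2); n=-np.array([np.cos(a),np.sin(a)]); e=np.array([-n[1],n[0]]); o=np.array([589.5,379.]); c=(s[:,:2]-o)
for lo,hi in ((-85,-55),(-50,-20),(-15,10),(40,70)):
    q=s[(c@n>lo)&(c@n<hi)&(abs(c@e)<6)]; print(lo,np.median(q[:,2]))
q=s[s[:,2]>16]; print(cv2.minAreaRect(q[:,:2].astype(np.float32)))
d,_=pickle.load(open("pics/w12.pkl","rb")); w=world(d)
s=w[100:300,290:350].reshape(-1,3); a=np.radians(4.6); n=np.array([np.cos(a),np.sin(a)]); e=np.array([-n[1],n[0]]); c=s[:,:2]-[659.9,-133.5]
for lo,hi in ((-80,-60),(-15,0),(0,15),(62,80)):
    q=s[(c@n>lo)&(c@n<hi)&(abs(c@e)<4)&(s[:,2]<60)]; print("pump",lo,np.percentile(q[:,2],[50,90]))
```

```text
w5 foam z 10.087795597265938 grip near/far 28.188562717487855 28.229488178956586
-85 27.952614025960997
-50 27.40105902132791
-15 27.506394623701
40 32.064929745653785
((464.8851318359375, 242.7085418701172), (520.1004638671875, 108.41285705566406), 46.5489387512207)
pump -80 [35.53861012 36.49680214]
pump -15 [40.08821252 40.84157349]
pump 0 [40.02292121 40.96244652]
pump 62 [35.61799628 36.74874185]
```

```bash
python3 -c "
from workcell import workorder; print(workorder.job_done())"
```

```text
the job is handed in; nothing more can be done
None
```

The holder, ratchet, pump and reflector are each seated in their own cutout, and I handed the job in at about 34 s; no verdict came back, but my last camera checks showed all four centred, home on the floor and level.

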